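Push the cushion compact through the gap to the lipstick rack

ROBOT

A 6-joint arm with a two-finger parallel gripper is mounted at the origin on the work surface. World frame = base frame: x ahead of the robot, y to its left, z up, the work surface at z = 0. Lengths are in mm, angles in rad, forces in N, time in s.
With the tool pointing down it reaches from about 350 to 775 mm from the base axis. Payload 7.3 kg.
Tool frame: the origin (TCP) lies between the finger pads; the fingertips stand 17 mm ahead of it and the grasp point (between the pads) lies 2 mm behind it; z points along the fingers, y is the direction in which the jaws open and shut (so a half turn about z gives the same grasp; the last joint's range is limited). The gripper opens to 92 mm and grips with 3 to 60 N. Pads are 19 mm wide; open, the fingers measure 130 mm over their backs; the gripper's body (75 mm by 190 mm) begins 47 mm behind the grasp point.
Start: joints at [-1.4, 0.342, 1.524, -0, 1.275, -0.146], TCP at [163.574, -498.885, 243.741] pointing down, gripper open.
Joint ranges: [-2.53, 2.53], [-0.77, 2.02], [0.04, 2.7], [-1, 4.14], [0.28, 2.66], [-3.11, 3.11]. Speed limits (rad/s): [2.57, 2.57, 3.14, 3.14, 3.14, 3.14].

INTERFACE

Orientations are given as [roll, pitch, yaw] about the fixed x, y, z axes, in that order (R = Rz(yaw) Ry(pitch) Rx(roll)).
In Python, from plant import get_obs, capture, get_calibration, close_job gives the robot as it stands.
- The arm moves only by the tool carry_out, never from a script. Its argument "moves" is one flat list of numbers, 7 for each row, row after row: the shift along the tool's x, y, z normalised to -1 to 1, where 1 is 40 cm, then the turn, a rotation vector about the tool's x, y, z normalised to -1 to 1, where 1 is 30 degrees, then the opening, from 0 (shut) to 1 (fully open). A call has exactly 8 rows; each row is the pose to reach, as a shift and turn from the pose measured when the call began, along the tool's axes at that moment; what a row does not reach only later rows make up. A row lasts 1/10 s, in which the tool goes at most 50 mm and 8.59 degrees, less where a joint would pass 70% of its speed; a pose out of reach is approached as far as the arm can. A call with a number of a shift or a turn outside -1 to 1 is refused whole. A call with a gripper value outside its range is refused whole. The fingers move at their own pace and stop on an object; the grip force is fixed at half the most. Time passes only in rows, so rows that repeat a pose let the fingers close, or fill a call up. It gives the time, the measured TCP pose, the force and the opening at its end, in the units of the state.
- get_obs(): the state, without advancing time (a new reading comes with each control period).
- capture(name): name is "side" or "top"; returns the picture (420x560x3 uint8, red, green, blue); there is no depth.
- get_calibration(name): a dict with "vfov" (degrees; the focal length in pixels is half the picture's height over the tangent of half this angle, whatever the lens; pixels are square), "cx", "cy" (the principal point, pixels), "dist" ([k1, k2, p1, p2, k3] as OpenCV has them; the pictures are not rectified), "cam_to_world" (4x4, takes a point from camera to world coordinates). Camera axes: x right, y up, looking along -z (the intrinsics and any distortion apply to the point x, -y, -z); pixel columns grow to the right and rows downward; lengths in mm; the calibration is good to about 2 mm. A picture is of the moment at which its call begins. get_calibration takes no time and is no camera call.
- close_job(): hands the job in, once; it reports no verdict.
The state is a dict: "time": time; "joint_positions": joint angles; "dq": joint speeds; "tau": joint torques, N m; "tool_pos": TCP position; "tcp_rot": TCP orientation; "contact_force": force on the tool from outside, world axes, zero at the start; "moment": the same for the moment, N m; "grip_width": finger opening in mm.
Only numpy, scipy, OpenCV 4.12 (cv2) and the standard library are available. Lean on these libraries where they do the work, as an engineer would, in place of code of your own. Each camera call takes 0.05 s, during which the arm holds its last target.

TASK

Push the round cushion compact along the vanity top through the narrow gap between the white vanity case and the bunny ring dish, and on until it rests against the wooden lipstick rack on the other side. Keep it flat on the surface the whole way: push it with the fingers, do not lift or tip it. Do not bump hard into the case or the bunny dish, and leave the jar, mist bottle and nail nippers where they are.

Things in the scene. Friction and masses are not known exactly. Their poses are not given: they have to be found in the camera images.
- compact: Closed round cushion compact, white plastic with a steel seam line and a round pale grey inlay in the lid, a plain disc 74 mm in diameter and 28 mm tall, about 90 g, loose, lying flat. Origin: centre of its underside; z up.
- case: White plastic hinged-lid vanity case, closed, fixed in place by gel feet. A box 110 mm (its x) by 120 mm (its y) by 50 mm tall. Origin: centre of its underside. Its +x side is the flat wall on one side of the gap.
- gap (a point): Centre of the gap, on the surface, midway between the case's +x side and the nearest point of the dish's rim. Axes as the case's: x runs across the gap from case to dish, +y is the way through (the compact starts on the -y side, the rack stands on the +y side). The gap is 80 mm wide at its narrowest, at y = 0 here; the case's wall runs from y = -60 to +60 mm and the dish from -50 to +50 mm.
- bunny_dish: Heavy white ceramic ring dish, a round solid base 100 mm in diameter and 25 mm tall, with a crouching bunny with rings on its ears in the middle, 58 mm tall overall. Fixed in place. Origin: centre of its underside. It stands on the far side of the gap from the case: its centre is 90 mm from the gap's centre, along the gap's +x.
- rack: Wooden lipstick rack, fixed: a block 170 mm (its x) by 50 mm (its y) by 35 mm tall, with five lipsticks standing in its top to 65 mm above the surface. Origin: centre of its underside. Its long flat face at y = -25 mm looks back towards the gap; the compact is to rest against this face.
- jar: Small green glass jar with a black cap, 44 mm in diameter, 45 mm tall, loose; leave alone. Origin: centre of its underside.
- mist: Frosted plastic mist bottle, closed, 36 mm in diameter, 107 mm tall, loose; leave alone. Origin: centre of its underside.
- nippers: Steel nail nippers lying flat, about 103 mm long (its x), 42 mm wide, 11 mm tall, loose; leave alone. Origin: on the surface under their middle.
There are look-alikes about, which are no part of the job. Leave any black look-alike of the compact alone. What is shaped like the case but black or purple is not meant.

How it is judged (in metres and radians):
On the way:
1. the compact is in the gap between case and bunny dish (y of compact in the frame of gap between -0.02 and 0.02 m and x of compact in the frame of gap between -0.008 and 0.008 m), for 0.05 s.
At the end, for the whole second after the job is handed in: The compact lies flat and at rest beyond the gap, its side touching the rack's long face or at most 8 mm from it, its centre within 75 mm of the rack's middle along that face (y of compact in the frame of rack between -0.07 and -0.055 m and x of compact in the frame of rack between -0.075 and 0.075 m and y of compact in the frame of gap above 0.09 m and height (world z) of compact below 0.004 m and angle between compact's own z axis and vertical below 0.05 rad and linear speed of compact below 0.01 m/s).
It fails at once if the compact is lifted (more than 10 mm) or tipped (more than 0.25 rad) (height (world z) of compact above 0.01 m or angle between compact's own z axis and vertical above 0.25 rad).
It fails at once if the robot bumps the case or the bunny dish with more than 20 N (contact force between any of the fingers, the arm and case above 20 N or contact force between any of the fingers, the arm and bunny_dish above 20 N).
It fails at once if the glass jar is moved more than 15 mm or tipped (distance of jar from where it was at the start of the episode above 0.015 m or angle between jar's own z axis and vertical above 0.3 rad).
It fails at once if the mist bottle is moved more than 15 mm or tipped (distance of mist from where it was at the start of the episode above 0.015 m or angle between mist's own z axis and vertical above 0.3 rad).
It fails at once if the nail nippers is moved more than 15 mm (distance of nippers from where it was at the start of the episode above 0.015 m).
It also fails if it takes over 45 s, if anything falls off the work surface, if the arm or the gripper's body presses on something with over 40 N, if the wrist force passes 120 N, or if a joint passes its speed limit or range.

## Working session

There is one attempt and no reset: what is moved stays moved. The work goes in short steps, Python scripts to look and compute and a tool call to move; the robot and the scene stay as the last step left them, time stands still between calls to the robot, and variables do not carry over. Pictures are saved under pics/ and viewed, and the job is handed in when it is done.

Besides the shell and the picture viewer there is one more tool, called after "Request:" as name(argument=value, ...) on one line, values as JSON. carry_out: Moves the arm, as the interface text tells. Scaled input: -1 to 1 covers 40 cm each way for a shift and 30 degrees each way for a turn. Its arguments: {"type":"object","properties":{"moves":{"type":"array","items":{"type":"number"}}},"required":["moves"]}

```bash
mkdir -p pics; ls; python3 - <<'E'
from plant import *
import cv2
print(get_obs())
for n in("top","side"):
    cv2.imwrite(f"pics/{n}0.png",capture(n)[:,:,::-1]); print(get_calibration(n))
E
```

```text
pics
{'time': 0.0, 'joint_positions': array([-1.40003577e+00,  3.42714518e-01,  1.52502753e+00, -1.71449975e-05,
        1.27539101e+00, -1.46010890e-01]), 'dq': array([-0.00130941, -0.00018704,  0.00111594, -0.0005975 , -0.00145132,
       -0.0028857 ]), 'tau': array([-5.58552238e-04, -4.31242812e+01, -2.44221586e+01,  7.18661374e-02,
        5.59503108e-02, -1.02998317e-04]), 'tool_pos': array([ 163.48250442, -498.49217943,  243.04553206]), 'tcp_rot': array([-3.14006625e+00, -2.07897682e-04,  3.16776296e-01]), 'contact_force': array([ 0.2609076 , -0.78329457,  0.50454015]), 'moment': array([ 0.01173512, -0.03323468, -0.0176002 ]), 'grip_width': 92.11078975221744}
{'vfov': 51.8765576021577, 'cx': 278.46126041890477, 'cy': 212.1598768463889, 'dist': array([0.04176257, 0.        , 0.        , 0.        , 0.        ]), 'cam_to_world': array([[-6.46321437e-03,  9.97275403e-01, -7.34846745e-02,
         4.60439780e+02],
       [-9.99936813e-01, -5.76955070e-03,  9.64792983e-03,
         1.51681451e+01],
       [ 9.19766956e-03,  7.35423879e-02,  9.97249678e-01,
         9.81847801e+02],
       [ 0.00000000e+00,  0.00000000e+00,  0.00000000e+00,
         1.00000000e+00]])}
{'vfov': 43.885368703506984, 'cx': 275.32520360765307, 'cy': 210.1124574575527, 'dist': array([-0.19527333,  0.        ,  0.        ,  0.        ,  0.        ]), 'cam_to_world': array([[-9.92195470e-01,  5.70178231e-02, -1.10892368e-01,
         4.45244790e+02],
       [-1.24431605e-01, -5.10219902e-01,  8.50994963e-01,
         8.80843832e+02],
       [-8.05761277e-03,  8.58151863e-01,  5.13332695e-01,
         5.60625876e+02],
       [ 0.00000000e+00,  0.00000000e+00,  0.00000000e+00,
         1.00000000e+00]])}
```

View pics/top0.png

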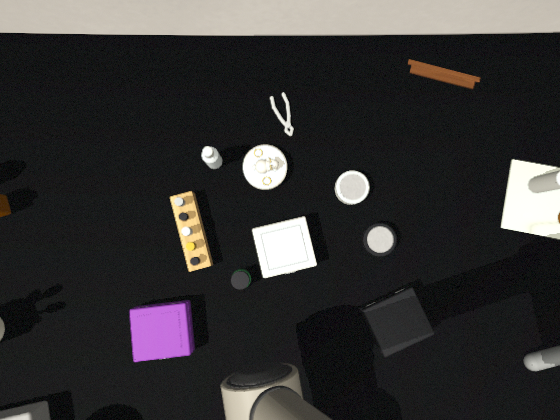

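View pics/side0.png

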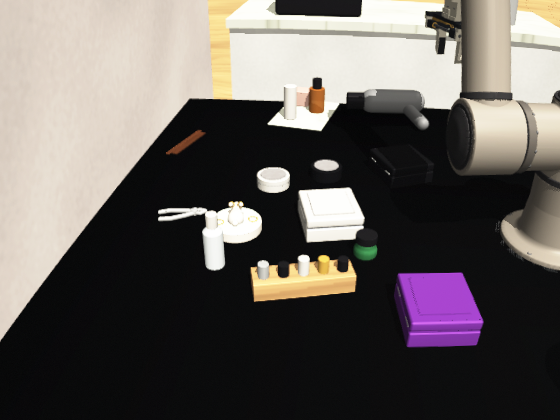

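The top picture shows the white compact at (352,187), case at (285,247), dish at (265,167), rack at (190,232), jar at (240,279), mist at (212,157) and nippers at (283,115). The black disc (380,239) is the look-alike. I'll enlarge it for precise positions.

```bash
cat > h.py <<'E'
import numpy as np, cv2
from plant import *
def cam(n):
    c=get_calibration(n); f=210/np.tan(np.radians(c['vfov']/2))
    K=np.array([[f,0,c['cx']],[0,f,c['cy']],[0,0,1]]); return K,c['dist'],c['cam_to_world']
def px2w(n,uv,z):
    K,d,T=cam(n); p=cv2.undistortPoints(np.array(uv,float).reshape(-1,1,2),K,d).reshape(-1,2)
    r=np.c_[p[:,0],-p[:,1],-np.ones(len(p))]@T[:3,:3].T
    o=T[:3,3]; s=(z-o[2])/r[:,2]; return o+s[:,None]*r
def w2px(n,P):
    K,d,T=cam(n); q=(np.array(P,float).reshape(-1,3)-T[:3,3])@T[:3,:3]; q=q*[1,-1,-1]
    return cv2.projectPoints(q.reshape(-1,1,3),np.zeros(3),np.zeros(3),K,d)[0].reshape(-1,2)
E
python3 - <<'E'
import cv2
im=cv2.imread('pics/top0.png')[135:285,165:385]
im=cv2.convertScaleAbs(im,alpha=1,beta=0)
cv2.imwrite('pics/crop0.png',cv2.resize(im[:, :],None,fx=3.6,fy=3.6,interpolation=cv2.INTER_CUBIC))
E
```

```text
(no output)
```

View pics/crop0.png

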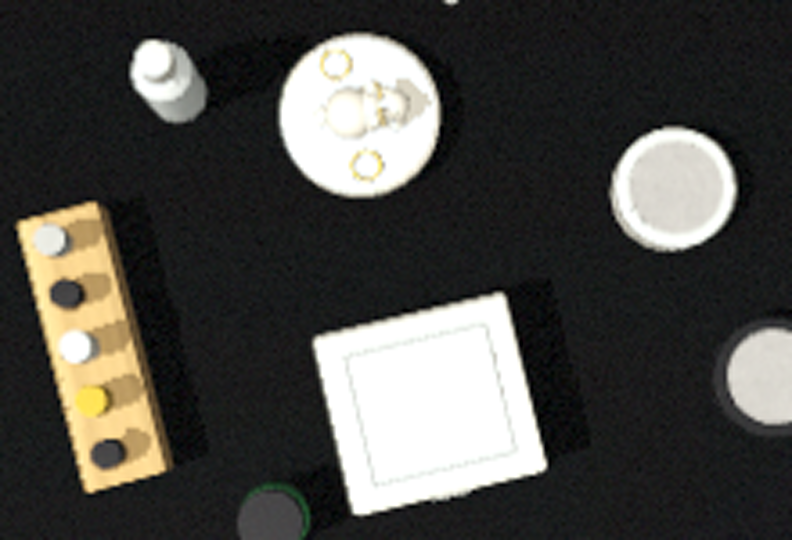

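```bash
python3 - <<'E'
from h import *
from scipy.optimize import least_squares
u=lambda a:np.array(a)/3.6+[165-.36,135-.36]
def fit(c,sx,sy,z,seed):
    W=px2w('top',u(c),z)[:,:2]
    L=np.array([[sx,-sy],[sx,sy],[-sx,sy],[-sx,-sy]])/2
    def f(p):
        c,s=np.cos(p[2]),np.sin(p[2]); return (p[:2]+L@np.array([[c,s],[-s,c]])-W).ravel()
    r=least_squares(f,[*W.mean(0),seed]); print(np.round(r.x,3),'deg',np.degrees(r.x[2]).round(2),'res',np.round(r.fun,1)); return r.x
# corners order (+x,-y),(+x,+y),(-x,+y),(-x,-y)
case=fit([(504,294),(314,339),(355,515),(547,467)],110,120,50,0.2)
rack=fit([(98,202),(17,222),(87,493),(168,470)],170,50,35,0.2)
dish=px2w('top',u([(360,115)]),25)[0]; comp=px2w('top',u([(676,187)]),28)[0]
print('dish',dish,'comp',comp)
print(px2w('top',u([(279,115),(441,115),(360,34),(360,196)]),25), px2w('top',u([(617,187),(737,187),(676,127),(676,247)]),28))
c,s=np.cos(case[2]),np.sin(case[2]); ex=np.array([c,s]); ey=np.array([-s,c])
g=case[:2]+95*ex
dl=dish[:2]-case[:2]; print('dish in case',dl@ex,dl@ey)
# gap via dish: y from dish, x midway
for nm,p in(('comp',comp[:2]),('rack',rack[:2]),('dish',dish[:2])): print(nm,'in gap',(p-g)@ex,(p-g)@ey)
E
```

```text
[ 4.54604e+02 -5.50100e+00  2.31000e-01] deg 13.21 res [ 2.1 -0.9  1.   1.7 -1.5  0.8 -1.6 -1.6]
[4.90673e+02 1.98786e+02 2.61000e-01] deg 14.93 res [ 0.7  0.4 -0.1 -0.3 -0.1 -0.1 -0.5  0.1]
dish [633.39795109  36.18251383  25.        ] comp [ 586.84753353 -159.02909126   28.        ]
[[633.61351438  86.47886378  25.        ]
 [633.15876352 -14.18353977  25.        ]
 [684.39375651  35.95516195  25.        ]
 [582.72539327  36.40147129  25.        ]] [[ 587.06595222 -122.57025648   28.        ]
 [ 586.61477587 -196.68839473   28.        ]
 [ 624.2843678  -159.70132089   28.        ]
 [ 549.60304956 -158.34000682   28.        ]]
dish in case 183.58808573641946 -0.2846449628789465
comp in gap -1.347761675586051 -179.6893703361206
rack in gap -13.193882965268754 190.63561668906763
dish in gap 88.58808573641942 -0.284644962878944
```

```bash
cat >> h.py <<'E'
a=np.radians(13.21); ex=np.array([np.cos(a),np.sin(a)]); ey=np.array([-np.sin(a),np.cos(a)])
g=np.array([454.6,-5.5])+94.3*ex
def G(p): d=np.asarray(p)[:2]-g; return np.array([d@ex,d@ey])
def Wd(x,y): return g+x*ex+y*ey
E
python3 - <<'E'
from h import *
u=lambda a:np.array(a)/3.6+[165-.36,135-.36]
print('g',g)
for c,z in (((157,58),107),((180,103),14)):
    p=px2w('top',u([c]),z)[0]; print('mist',p,G(p))
p=px2w('side',[(214,262)],0)[0];print(p,G(p))
p=px2w('top',u([(272,520)]),45)[0]; print('jar',p,G(p))
p=px2w('side',[(273,176)],28)[0]; print('comp side',p,G(p))
# verify: project compact circle & rack, case to side
im=cv2.imread('pics/side0.png')
t=np.linspace(0,2*np.pi,60)
def dr(P,col):
    for q in w2px('side',P): cv2.circle(im,tuple(np.round(q).astype(int)),0,col,-1)
dr(np.c_[586.8+37*np.cos(t),-159+37*np.sin(t),28+0*t],(0,0,255))
dr(np.c_[633.4+50*np.cos(t),36.2+50*np.sin(t),25+0*t],(0,0,255))
dr(np.c_[635+18*np.cos(t),137+18*np.sin(t),0*t],(0,0,255))
def box(c,b,sx,sy,z):
    b=np.radians(b);R=np.array([[np.cos(b),-np.sin(b)],[np.sin(b),np.cos(b)]])
    s=np.linspace(-.5,.5,40)
    L=np.r_[np.c_[s*sx,s*0+sy/2],np.c_[s*sx,s*0-sy/2],np.c_[s*0+sx/2,s*sy],np.c_[s*0-sx/2,s*sy]]@R.T+c
    dr(np.c_[L,0*L[:,0]+z],(0,0,255))
box([454.6,-5.5],13.21,110,120,50);box([490.7,198.8],14.93,170,50,35)
cv2.imwrite('pics/side_ov.png',cv2.resize(im[140:310,150:400],None,fx=3.2,fy=3.2,interpolation=cv2.INTER_NEAREST))
E
```

```text
g [546.40473084  16.04951033]
mist [651.7369782  149.56633337 107.        ] [133.05642391 105.91323065]
mist [643.44569321 149.35590425  14.        ] [124.93644691 107.60310066]
[653.73698931 144.91088668   0.        ] [133.93964645 100.92392746]
jar [385.89104095  89.18494694  45.        ] [-139.55337486  107.88091719]
comp side [ 583.97542839 -149.0717562    28.        ] [  -1.1571014  -169.33768362]
```

View pics/side_ov.png

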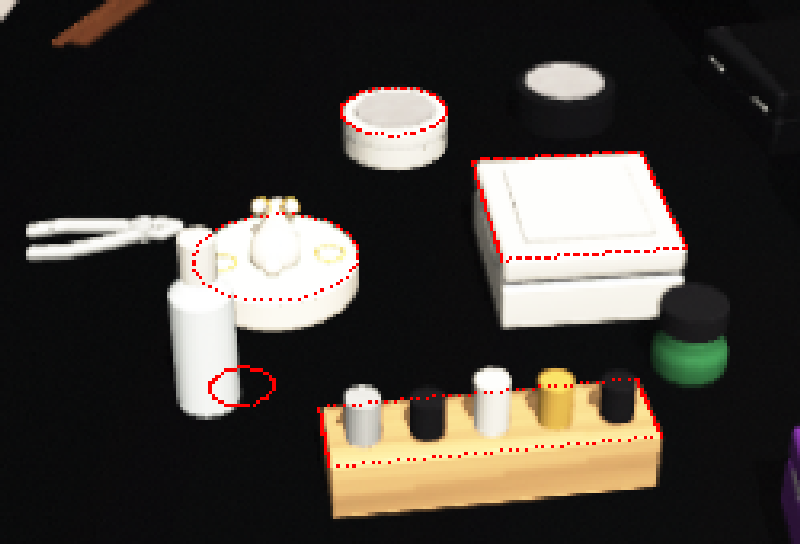

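```bash
cat >> h.py <<'E'
from scipy.spatial.transform import Rotation as Ro
def plan(x,y,z,yawdeg=103.21):
    o=get_obs(); R=Ro.from_euler('xyz',o['tcp_rot']); p=o['tool_pos']
    t=np.r_[Wd(x,y),z]; d=R.inv().apply(t-p)/400
    q=(R.inv()*Ro.from_euler('xyz',[np.pi,0,np.radians(yawdeg)])).as_rotvec(degrees=True)/30
    print('t',o['time'],'tcp',p.round(1),'rpy',np.degrees(o['tcp_rot']).round(2),'gap',G(p).round(1),'F',o['contact_force'].round(1),'w',round(o['grip_width'],1))
    print('shift',d.round(4),'turn',q.round(3))
E
python3 - <<'E'
from h import *
plan(0,-265,243)
u=lambda a:np.array(a)/3.6+[165-.36,135-.36]
print('decoy',G(px2w('top',u([(775,375)]),28)[0]), Wd(0,-265),Wd(0,90))
E
```

```text
t 0.1 tcp [ 163.5 -498.5  243.1] rpy [-1.7992e+02 -1.0000e-02  1.8150e+01] gap [-490.4 -413.5] F [0.  0.4 0.5] w 91.5
shift [ 1.2533e+00 -2.6420e-01  1.0000e-03] turn [-2.000e-03 -2.000e-03 -2.835e+00]
decoy [-127.21251485 -209.90114081] [ 606.96273971 -241.9383335 ] [525.8378599  103.66802332]
```

Request:
carry_out(moves=[0.12,-0.025,0,0,0,-0.25,0.27,0.24,-0.05,0,0,0,-0.5,0.27,0.36,-0.075,0,0,0,-0.75,0.27,0.48,-0.1,0,0,0,-1,0.27,0.6,-0.125,0,0,0,-1,0.27,0.72,-0.15,0,0,0,-1,0.27,0.84,-0.175,0,0,0,-1,0.27,0.9,-0.19,0,0,0,-1,0.27])

```text
time: 0.9
tool_pos: [484.7, -311.6, 242.8]
tcp_rot: [-3.14, -0.002, 0.843]
contact_force: [-0.3, -1.2, -0.8]
grip_width: 32.7
```

```bash
python3 -c "
from h import *
plan(0,-265,150)"
```

```text
t 0.9 tcp [ 484.7 -311.6  242.8] rpy [-1.7991e+02 -1.0000e-01  4.8310e+01] gap [-135.  -304.9] F [-0.3 -1.2 -0.8] w 32.7
shift [0.333  0.1129 0.2323] turn [-1.00e-03 -5.00e-03 -1.83e+00]
```

Request:
carry_out(moves=[0.1,0.04,0.05,0,0,-0.25,0.27,0.2,0.07,0.1,0,0,-0.5,0.27,0.28,0.1,0.15,0,0,-0.75,0.27,0.333,0.113,0.2,0,0,-1,0.27,0.333,0.113,0.2323,0,0,-1,0.27,0.333,0.113,0.2323,0,0,-1,0.27,0.333,0.113,0.2323,0,0,-1,0.27,0.333,0.113,0.2323,0,0,-1,0.27])

```text
time: 1.7
tool_pos: [606.7, -243.2, 151.4]
tcp_rot: [3.14, -0.002, 1.364]
contact_force: [0.0, 0.4, 0.7]
grip_width: 24.8
```

```bash
python3 -c "
from h import *
plan(0,-265,70)"
```

```text
t 1.7 tcp [ 606.7 -243.2  151.4] rpy [ 1.7993e+02 -9.0000e-02  7.8170e+01] gap [  -0.5 -266.2] F [0.  0.4 0.7] w 24.8
shift [ 0.0028 -0.0003  0.2035] turn [ 0.003 -0.002 -0.835]
```

Request:
carry_out(moves=[0.003,0,0.05,0,0,-0.25,0.27,0.003,0,0.1,0,0,-0.5,0.27,0.003,0,0.15,0,0,-0.75,0.27,0.003,0,0.2,0,0,-0.835,0.27,0.003,0,0.2035,0,0,-0.835,0.27,0.003,0,0.2035,0,0,-0.835,0.27,0.003,0,0.2035,0,0,-0.835,0.27,0.003,0,0.2035,0,0,-0.835,0.27])

```text
time: 2.5
tool_pos: [607.8, -242.4, 71.7]
tcp_rot: [3.138, 0.001, 1.801]
contact_force: [-0.3, -0.2, 0.2]
grip_width: 24.6
```

```bash
python3 -c "
from h import *
plan(0,-262,27)
cv2.imwrite('pics/s1.png',capture('side')[:,:,::-1]);cv2.imwrite('pics/t1.png',capture('top')[:,:,::-1])"
```

```text
t 2.5 tcp [ 607.8 -242.4   71.7] rpy [1.7978e+02 5.0000e-02 1.0316e+02] gap [   0.7 -265.7] F [-0.3 -0.2  0.2] w 24.6
shift [ 0.0093 -0.0021  0.1117] turn [ 0.007  0.002 -0.002]
```

View pics/s1.png

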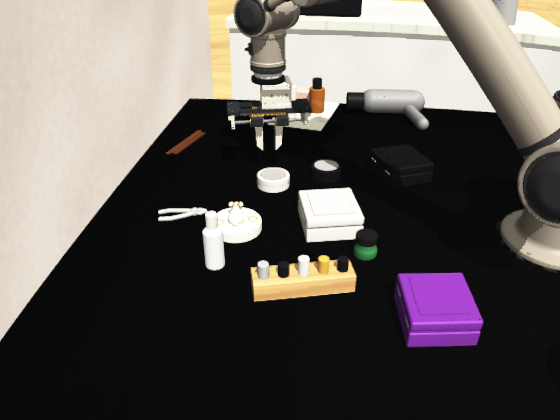

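View pics/t1.png

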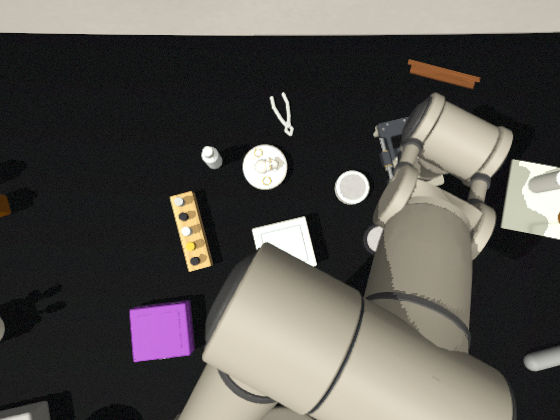

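The gripper is behind the compact: fingers at (268,138), compact at (273,178) in the side picture. Everything else is in place, so I'll lower it.

Request:
carry_out(moves=[0,-0.002,0.04,0,0,0,0.27,0,-0.002,0.08,0,0,0,0.27,0,-0.002,0.11,0,0,0,0.27,0,-0.002,0.112,0,0,0,0.27,0,-0.002,0.115,0,0,0,0.27,0,-0.002,0.115,0,0,0,0.27,0,-0.002,0.115,0,0,0,0.27,0,-0.002,0.115,0,0,0,0.27])

```text
time: 3.4
tool_pos: [607.2, -242.5, 25.8]
tcp_rot: [3.138, 0.001, 1.801]
contact_force: [0.4, -0.7, -0.9]
grip_width: 24.9
```

```bash
python3 -c "
from h import *
plan(-0.6,-225,26)
plan(0,-130,26)"
```

```text
t 3.4 tcp [ 607.2 -242.5   25.8] rpy [1.7977e+02 6.0000e-02 1.0319e+02] gap [ 1.000e-01 -2.656e+02] F [ 0.4 -0.7 -0.9] w 24.9
shift [ 0.1015 -0.0018 -0.0007] turn [ 0.008  0.002 -0.001]
t 3.4 tcp [ 607.2 -242.5   25.8] rpy [1.7977e+02 6.0000e-02 1.0319e+02] gap [ 1.000e-01 -2.656e+02] F [ 0.4 -0.7 -0.9] w 24.9
shift [ 0.339  -0.0004 -0.0009] turn [ 0.008  0.002 -0.001]
```

Request:
carry_out(moves=[0.04,-0.001,0,0,0,0,0.27,0.07,-0.001,0,0,0,0,0.27,0.09,-0.001,0,0,0,0,0.27,0.105,-0.001,0,0,0,0,0.27,0.12,-0.001,0,0,0,0,0.27,0.135,-0.001,0,0,0,0,0.27,0.15,-0.001,0,0,0,0,0.27,0.16,-0.001,0,0,0,0,0.27])

```text
time: 4.2
tool_pos: [592.2, -179.9, 25.8]
tcp_rot: [3.137, 0.001, 1.801]
contact_force: [0.4, -1.5, 0.8]
grip_width: 24.9
```

```bash
python3 -c "
from h import *
plan(0,-130,26)
cv2.imwrite('pics/s2.png',cv2.resize(capture('side')[90:290,150:400,::-1],None,fx=3,fy=3,interpolation=cv2.INTER_CUBIC));cv2.imwrite('pics/t2.png',cv2.resize(capture('top')[110:290,165:415,::-1],None,fx=3,fy=3,interpolation=cv2.INTER_CUBIC))"
```

```text
t 4.2 tcp [ 592.2 -179.9   25.8] rpy [1.7976e+02 7.0000e-02 1.0320e+02] gap [-2.000e-01 -2.012e+02] F [ 0.4 -1.5  0.8] w 24.9
shift [ 0.1781  0.0004 -0.0007] turn [ 0.008  0.002 -0.   ]
```

View pics/s2.png

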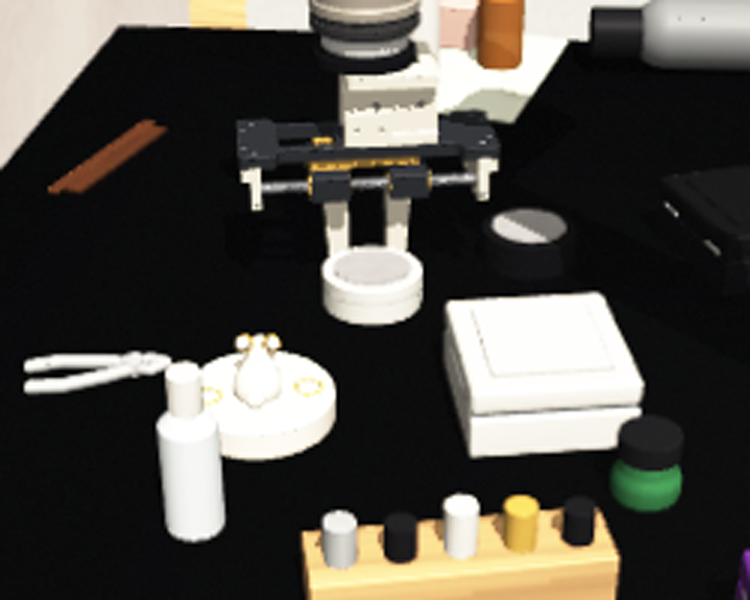

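View pics/t2.png

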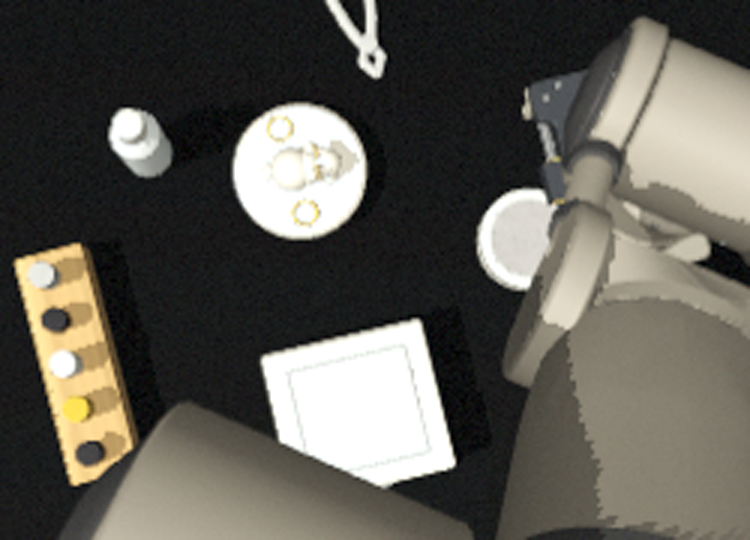

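```bash
cat >> h.py <<'E'
def overlay(n,x,y,fn):
    "draw predicted lid circle at gap x,y"
    im=np.ascontiguousarray(capture(n)[:,:,::-1]); S=4
    c=w2px(n,[*Wd(x,y),28])[0]; t=np.linspace(0,2*np.pi,160)
    w=Wd(x,y); q=w2px(n,np.c_[w[0]+37*np.cos(t),w[1]+37*np.sin(t),28+0*t])
    x0,y0=int(c[0]-90),int(c[1]-70)
    x0=max(0,x0);y0=max(0,y0)
    cr=cv2.resize(im[y0:y0+140,x0:x0+180],None,fx=S,fy=S,interpolation=cv2.INTER_CUBIC)
    for p in q: cv2.circle(cr,tuple(np.round((p-[x0,y0]+.5)*S-.5).astype(int)),0,(0,0,255),-1)
    cv2.imwrite(fn,cr)
E
python3 - <<'E'
from h import *
p=px2w('side',[(150+372.5/3,90+270/3)],28)[0]; print(G(p))
overlay('side',0,-201.2+44.3,'pics/ov2.png')
E
```

```text
[  -1.74495701 -149.80040607]
```

View pics/ov2.png

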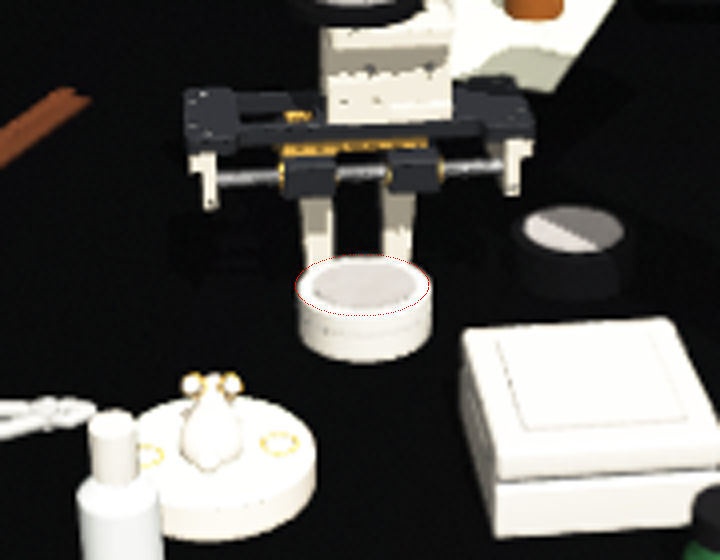

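Request:
carry_out(moves=[0.02,0.001,0,0,0,0,0.27,0.045,0.001,0,0,0,0,0.27,0.07,0.001,0,0,0,0,0.27,0.095,0.001,0,0,0,0,0.27,0.12,0.001,0,0,0,0,0.27,0.145,0.001,0,0,0,0,0.27,0.165,0.001,0,0,0,0,0.27,0.18,0.001,0,0,0,0,0.27])

```text
time: 5.15
tool_pos: [575.8, -108.9, 25.6]
tcp_rot: [3.138, 0.001, 1.802]
contact_force: [-0.2, -0.7, 0.3]
grip_width: 24.5
```

```bash
python3 -c "
from h import *
plan(0,-44.3,26)
overlay('side',0,G(get_obs()['tool_pos'])[1]+44.3,'pics/ov3.png')
overlay('top',0,G(get_obs()['tool_pos'])[1]+44.3,'pics/ovt3.png')
"
```

```text
t 5.15 tcp [ 575.8 -108.9   25.6] rpy [1.7979e+02 4.0000e-02 1.0323e+02] gap [ 1.000e-01 -1.284e+02] F [-0.2 -0.7  0.3] w 24.5
shift [ 2.102e-01 -2.000e-04 -1.000e-03] turn [0.007 0.001 0.001]
```

View pics/ov3.png

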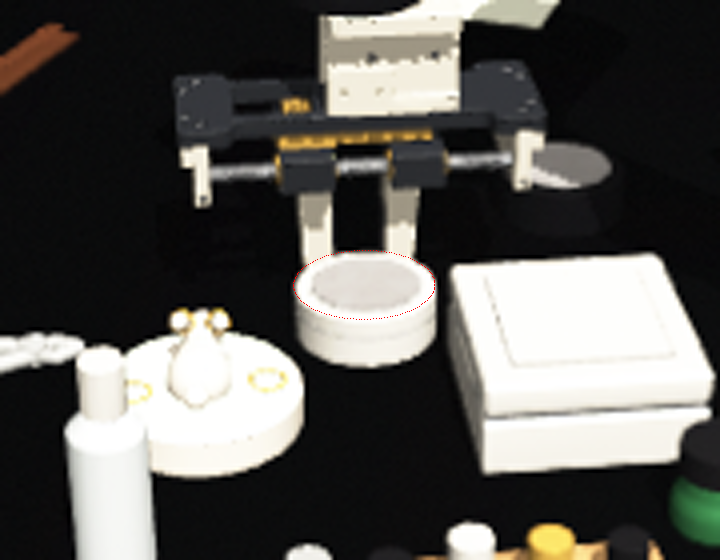

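View pics/ovt3.png

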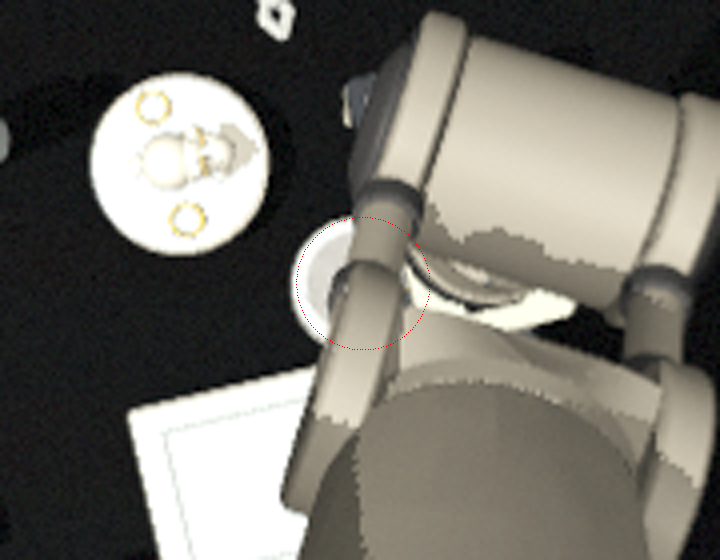

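Request:
carry_out(moves=[0.02,0,0,0,0,0,0.27,0.045,0,0,0,0,0,0.27,0.07,0,0,0,0,0,0.27,0.095,0,0,0,0,0,0.27,0.12,0,0,0,0,0,0.27,0.14,0,0,0,0,0,0.27,0.16,0,0,0,0,0,0.27,0.18,0,0,0,0,0,0.27])

```text
time: 6.05
tool_pos: [559.1, -38.1, 25.6]
tcp_rot: [3.138, 0.0, 1.802]
contact_force: [0.3, -0.8, 0.1]
grip_width: 24.8
```

```bash
python3 -c "
from h import *
plan(0,-44.3,26)
overlay('side',0,G(get_obs()['tool_pos'])[1]+44.3,'pics/ov4.png')
overlay('top',0,G(get_obs()['tool_pos'])[1]+44.3,'pics/ovt4.png')
"
```

```text
t 6.05 tcp [559.1 -38.1  25.6] rpy [1.7981e+02 2.0000e-02 1.0326e+02] gap [  0.  -55.6] F [ 0.3 -0.8  0.1] w 24.8
shift [ 0.0283 -0.     -0.0011] turn [0.006 0.001 0.002]
```

View pics/ov4.png

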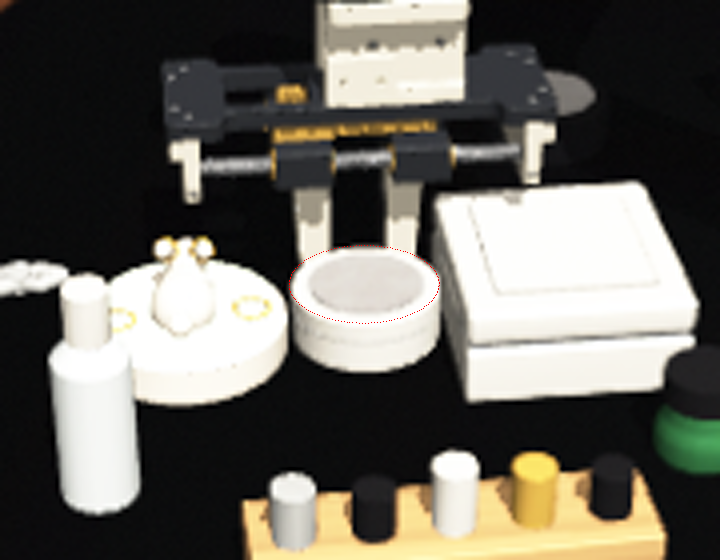

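View pics/ovt4.png

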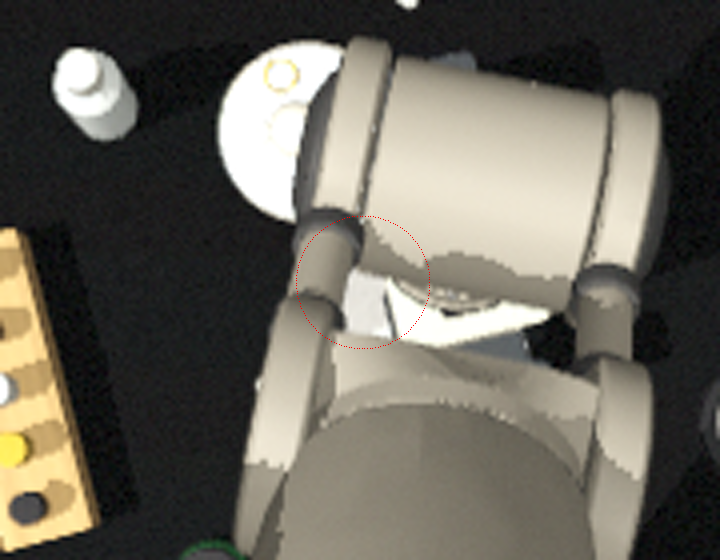

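The compact is in the gap at about y = -11 mm, centred, with no side force. Continuing.

Request:
carry_out(moves=[0.02,0,0,0,0,0,0.27,0.045,0,0,0,0,0,0.27,0.07,0,0,0,0,0,0.27,0.095,0,0,0,0,0,0.27,0.12,0,0,0,0,0,0.27,0.145,0,0,0,0,0,0.27,0.17,0,0,0,0,0,0.27,0.19,0,0,0,0,0,0.27])

```text
time: 6.95
tool_pos: [541.1, 37.3, 25.5]
tcp_rot: [3.139, -0.0, 1.803]
contact_force: [1.1, -1.0, -0.9]
grip_width: 24.9
```

```bash
python3 -c "
from h import *
plan(0,84.7,26)
overlay('side',0,G(get_obs()['tool_pos'])[1]+44.3,'pics/ov5.png')
"
```

```text
t 6.95 tcp [541.1  37.3  25.5] rpy [ 1.7984e+02 -2.0000e-02  1.0333e+02] gap [-0.3 21.9] F [ 1.1 -1.  -0.9] w 24.9
shift [ 0.1569  0.0011 -0.0012] turn [ 0.005 -0.001  0.004]
```

View pics/ov5.png

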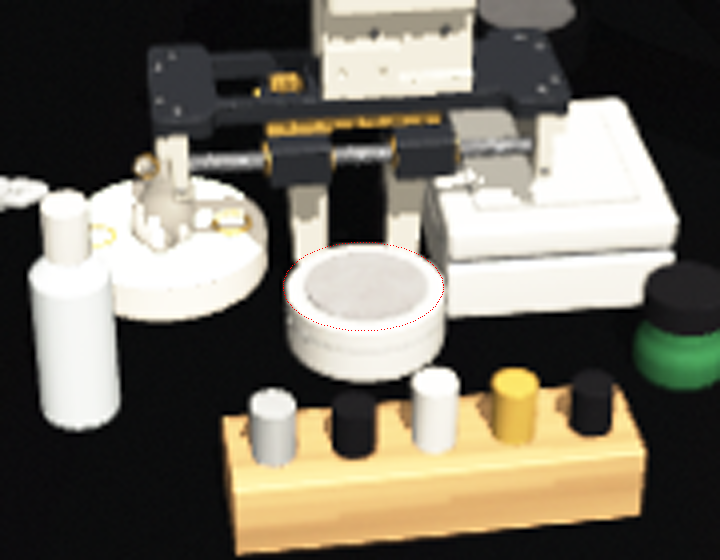

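Request:
carry_out(moves=[0.02,0,0,0,0,0,0.27,0.04,0,0,0,0,0,0.27,0.06,0,0,0,0,0,0.27,0.08,0,0,0,0,0,0.27,0.1,0,0,0,0,0,0.27,0.115,0,0,0,0,0,0.27,0.13,0,0,0,0,0,0.27,0.14,0,0,0,0,0,0.27])

```text
time: 7.8
tool_pos: [527.6, 93.3, 25.4]
tcp_rot: [3.139, -0.001, 1.804]
contact_force: [-0.3, -0.1, -0.6]
grip_width: 25.0
```

```bash
python3 -c "
from h import *
plan(0,84.7,26)
overlay('side',0,G(get_obs()['tool_pos'])[1]+44.3,'pics/ov6.png')
"
```

```text
t 7.8 tcp [527.6  93.3  25.4] rpy [ 1.7988e+02 -6.0000e-02  1.0337e+02] gap [-0.7 79.5] F [-0.3 -0.1 -0.6] w 25.0
shift [ 0.013   0.0018 -0.0014] turn [ 0.004 -0.002  0.005]
```

View pics/ov6.png

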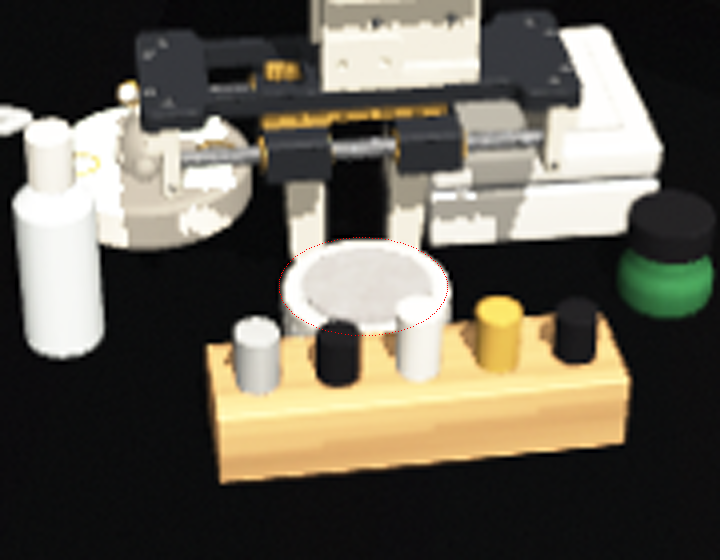

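Request:
carry_out(moves=[0.002,0,0,0,0,0,0.27,0.004,0,0,0,0,0,0.27,0.006,0,0,0,0,0,0.27,0.008,0,0,0,0,0,0.27,0.01,0,0,0,0,0,0.27,0.01,0,0,0,0,0,0.27,0.01,0,0,0,0,0,0.27,0.01,0,0,0,0,0,0.27])

```text
time: 8.65
tool_pos: [526.6, 97.3, 25.5]
tcp_rot: [3.139, -0.001, 1.804]
contact_force: [0.5, -2.8, -0.9]
grip_width: 25.0
```

```bash
python3 -c "
from h import *
plan(0,84.7,26)"
```

```text
t 8.65 tcp [526.6  97.3  25.5] rpy [ 1.7987e+02 -5.0000e-02  1.0338e+02] gap [-0.7 83.6] F [ 0.5 -2.8 -0.9] w 25.0
shift [ 0.0028  0.0017 -0.0012] turn [ 0.004 -0.002  0.006]
```

Request:
carry_out(moves=[0.001,0,0,0,0,0,0.27,0.002,0,0,0,0,0,0.27,0.003,0,0,0,0,0,0.27,0.004,0,0,0,0,0,0.27,0.004,0,0,0,0,0,0.27,0.004,0,0,0,0,0,0.27,0.004,0,0,0,0,0,0.27,0.004,0,0,0,0,0,0.27])

```text
time: 9.45
tool_pos: [526.9, 97.6, 25.6]
tcp_rot: [3.139, 0.001, 1.805]
contact_force: [2.5, -9.3, -0.3]
grip_width: 24.7
```

```bash
python3 -c "
from h import *
plan(0,84.7,26)"
```

```text
t 9.45 tcp [526.9  97.6  25.6] rpy [1.7983e+02 5.0000e-02 1.0340e+02] gap [-0.4 83.9] F [ 2.5 -9.3 -0.3] w 24.7
shift [ 0.0021  0.001  -0.0009] turn [0.006 0.002 0.006]
```

The force has risen to about 9 N and the TCP has stopped, so the compact is against the rack. I'll back off along -y, then look from above.

Request:
carry_out(moves=[-0.01,0,0,0,0,0,0.27,-0.025,0,0,0,0,0,0.27,-0.05,0,0,0,0,0,0.27,-0.075,0,0,0,0,0,0.27,-0.1,0,0,0,0,0,0.27,-0.125,0,0,0,0,0,0.27,-0.15,0,0,0,0,0,0.27,-0.16,0,0,0,0,0,0.27])

```text
time: 10.25
tool_pos: [542.0, 34.1, 25.7]
tcp_rot: [3.138, 0.001, 1.804]
contact_force: [0.0, 0.0, -0.7]
grip_width: 24.8
```

```bash
python3 -c "
from h import *
plan(0,20,200)
overlay('side',0,128.5,'pics/ov7.png')
overlay('top',0,128.5,'pics/ovt7.png')
"
```

```text
t 10.25 tcp [542.   34.1  25.7] rpy [1.7982e+02 6.0000e-02 1.0333e+02] gap [-0.1 18.6] F [ 0.   0.  -0.7] w 24.8
shift [ 0.0031  0.0017 -0.4357] turn [0.006 0.002 0.004]
```

View pics/ov7.png

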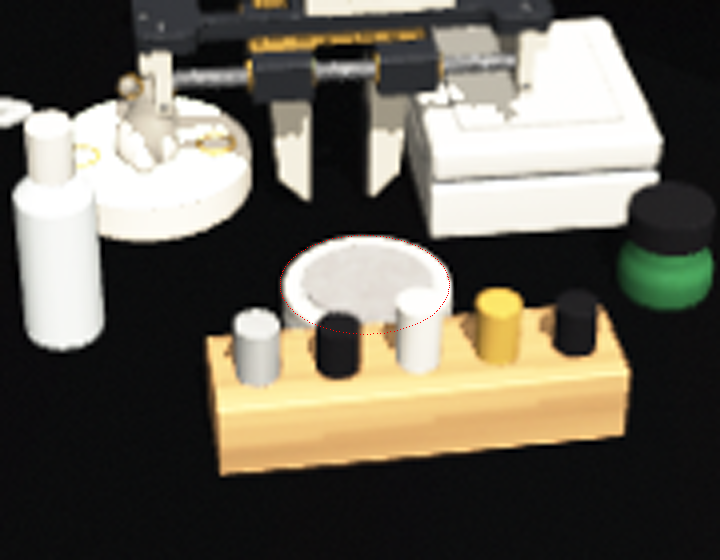

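View pics/ovt7.png

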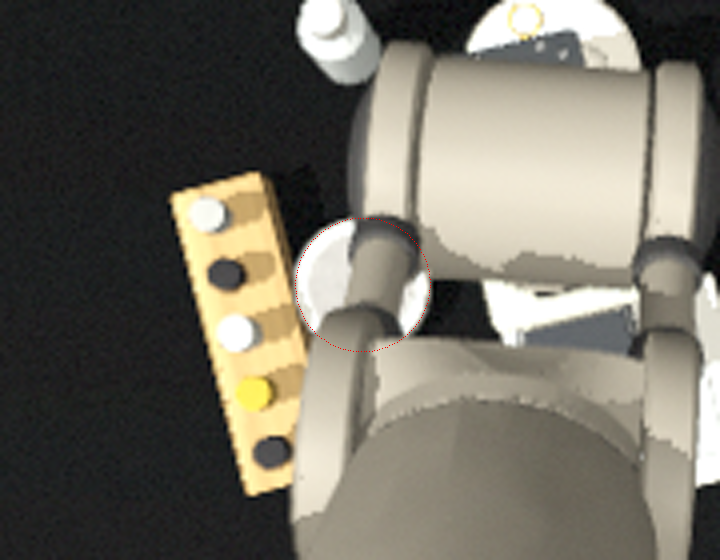

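The compact's lid lies on the predicted circle at gap (0, 128.5) in both pictures, touching the rack face. The fingers are clear, and the jar, mist bottle and nippers look unmoved.

```bash
python3 -c "
from plant import *
print(close_job())"
```

```text
the job is handed in; nothing more can be done
None
```

I pushed the compact through the gap along its centre line, with the two fingers part-open behind it as a cradle. It came to rest against the rack's long face, and I backed the fingers off and handed the job in at about 10.4 s.

- **End position:** in both cameras the lid outline matches a compact lying flat at about gap (0, 128.5) mm. That is roughly 62 mm from the rack's centre line (touching its face) and about 12 mm from its middle along the face.
- **Contact with the rack:** the push force rose to about 9 N and the tool stopped moving there.
- **Through the gap:** each check showed the compact centred to within about 1 mm. The wrist force was no more than about 2 N at the end of each move, with no sign of touching the case or dish; I had no reading between those points.
- **Other objects:** the jar, mist bottle and nippers showed no visible movement where I could see them; the arm hid part of the last top view, and I judged this by eye only.

No check failed. The only disagreement was about 1 mm between the top and side views of the compact, and about 1.4 mm in the measured case-to-dish distance, both within the 2 mm calibration accuracy. Closing the job gave no verdict.

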